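# Put the sanding block away in the tool box

### The arm

A 7-joint arm with a two-finger parallel gripper is mounted at the origin on a cart in front of the work surface, level with it; the furniture and walls round the work are solid. World frame = base frame: x ahead of the robot, y to its left, z up, the work surface at z = 0. Lengths are in m, angles in rad, forces in N, time in s.
With the tool pointing down it reaches from about 0.4 to 0.85 m from the base axis. Payload 4.5 kg.
Tool frame: the origin (TCP) lies at the very end of the fingers, on their centre line; the grasp point (between the pads) lies 19 mm behind it (tcp_to_grasp is the z of the grasp point in the tool frame, in m); z points along the fingers, y is the line along which they close (so a half turn about z gives the same grasp; the last joint's range is limited). The gripper opens to 88 mm and grips with 3 to 60 N. Pads are 18 mm wide; open, the fingers measure 123 mm over their backs; the gripper's body (75 mm by 187 mm) begins 45 mm behind the grasp point.
Start: joints at [-1.122, 0.689, -0.195, 1.565, 0.157, 0.902, -0.215], TCP at [0.252, 0.572, 0.239] pointing down, gripper open.
Joint ranges: [-3.01, 3.01], [-0.46, 2.08], [-1.47, 1.51], [0.13, 2.56], [-1, 4.14], [0.04, 2.09], [-2.66, 2.66]. Speed limits (rad/s): [2.57, 2.57, 3.14, 3.14, 3.14, 3.14, 3.14].

### API

Orientations are given as a unit quaternion [x, y, z, w].
In Python, from plant import * gives the robot as it stands. The module is installed in compiled form; this text tells all that it offers.
- The arm moves only by the shell command python3 -m jog 'ROWS' [OPENING] [FORCE]. ROWS is JSON, a list that holds one entry, the list of rows, each a list of 6 numbers: the shift along the tool's x, y, z in m, then the turn, a rotation vector about the tool's x, y, z in rad. In form: [[[dx, dy, dz, ax, ay, az], ...]]. A call has 1 to 12 rows; each row shifts and turns the commanded pose from where the row before left it, along the tool's axes as they then stand; what a row does not reach is not made up. A row lasts 1/8 s, in which the tool goes at most 62.5 mm and 10.7 degrees, less where a joint would pass 70% of its speed; a pose out of reach is approached as far as the arm can. A call with a gripper value outside its range is refused whole. OPENING is the finger opening in m, from 0 to 0.0881, set as the call begins (- or left out, the last holds). The fingers move at their own pace and stop on an object; FORCE is the grip in N (left out, the last holds). Time passes only in rows, so rows that do not move let the fingers close. It gives the time, the measured TCP pose, the force, the opening and the grip force at its end, in the units of the state.
- get_state(): the state, without advancing time (a new reading comes with each control period).
- snapshot(name): name is "side" or "top"; returns a dict with "frame" (400x640x3 uint8, red, green, blue), "mtx" (3x3 intrinsics, pixels), "xyz" and "orientation" of the camera in the world. Camera axes: x right, y down, z forward; pixel columns grow to the right and rows downward; lengths in m; the calibration is good to about 2 mm. A picture is of the moment at which its call begins. There is no depth.
- finish_job(): hands the job in; it is judged then, once.
The state is a dict: "clock": time; "q": joint angles; "qd": joint speeds; "joint_torque": joint torques, N m; "tool_pos": TCP position; "eef_rot": TCP orientation; "contact_force": force on the tool from outside, world axes, zero at the start; "moment": the same for the moment, N m; "opening": opening from 0.0 (shut) to 1.0 (fully open); "finger_force": force on a finger pad.
Only numpy, scipy, OpenCV 4.12 (cv2) and the standard library are available. Lean on these libraries where they do the work, as an engineer would, in place of code of your own. Each camera call takes 0.05 s, during which the arm holds its last target. There are 200 camera calls.

### The job

Put the cork sanding block away in the wooden tool box: open the hinged lid by its bar pull until it stands upright by itself, lay the block flat in the larger, empty bay without dropping it, and then shut the lid completely without slamming it. Leave the ink packet in the other bay and the things on the table where they are.

Things in the scene. Friction and masses are not known exactly. Their poses are not given: they have to be found in the camera images.
- tool_box: Wooden box with a flat hinged lid, 135 (x, front to back) x 236 (y) x 68 mm high, fixed to the table. Origin: centre of its underside; x points from the front (bar pull) to the hinge side, y left seen from the front, z up. Walls 8 mm thick, rim 58 mm high, inner floor 5 mm up, inside 111 (x) x 220 (y) mm. A partition 5 mm thick, 22 mm high parts the inside into two bays.
- tool_box_lid (a joint): Lid angle in rad: 0 shut, 1.57 upright, 1.745 its stop (leaning back a little); starts shut or slightly ajar. Lid: a board 8 mm thick, 236 mm long, reaching 127 mm forward from the hinge; its outer face lies 9 mm above the hinge line when shut. The hinge is stiff: the lid stays at any angle where it is left; about 2 to 4 N at the pull move it.
- lid_pull (a point): Centre of the straight round brass bar pull on the lid's front edge: 10 mm thick, 90 mm long, along the box's y, its centre line 33 mm in front of the edge on two end posts, open between, so it can be hooked from below or pinched. Shut, it lies 160 mm in front of the hinge line, 5 mm above it, 63 mm above the table. Moves with the lid.
- lid_hinge (a point): Middle of the lid's hinge line, at the box's back edge: 65 mm behind the box's centre, 58 mm above the table; the hinge line runs along the box's y. Fixed to the box.
- bay (a point): Middle of the floor of the larger, empty bay, 50 mm to the left (+y) of the box's centre, 5 mm above the table. This bay spans y = -9 to +110 mm of the box, between the partition (at y = -12 mm) and the left end wall; the ink packet lies in the smaller bay right of the partition.
- sanding_block: Brown cork sanding block, 50 (x) x 86 (y) x 26 mm high, about 60 g, lying flat on the table to the left of the box. Origin: centre of its underside, z up; grip it across its 50 mm.
- ink_packet: Dark half-empty foil packet of ink, 53 x 59 x 20 mm, lying in the smaller bay of the box; not to be disturbed. Origin: centre of its underside.
- ink_tin_1: Round ink tin with a grey lid, 71 mm across and 38 mm high, on the table beside the sanding block; bystander. Origin: centre of its underside.
- dabber_2: Small grey-brown cloth-covered ink dabber like a tied pouch, 38 x 38 x 51 mm high, standing on the table between the box and the sanding block, nearer the robot; bystander. Origin: centre of its underside. About 10 cm behind it begins the fixed etching press (x 0.54 to 0.86 m, y -0.17 to 0.12 m, some 0.3 m high), so carry things past in front of the press.
Things that resemble listed ones, but are neither listed nor needed, are in the scene too. Of the things shaped like the sanding_block, the brown one is meant.

How it is judged:
By the outcome, as a careful person would: the job done as asked, in the order asked, and still so for the second after the job is handed in, with the robot touching nothing.
It also fails if it takes over 72 s, if anything falls off the work surface, if the arm or the gripper's body presses on something with over 40 N, if the wrist force passes 120 N, or if a joint passes its speed limit or range.

## Working session

There is one attempt and no reset: what is moved stays moved. The work goes in short steps, Python scripts to look and compute and a shell command to move; the robot and the scene stay as the last step left them, time stands still between calls to the robot, and variables do not carry over. Pictures are saved under pics/ and viewed, at most 10 in all, crops included, and the job is handed in when it is done.

```bash
mkdir -p pics
python3 - <<'E'
from plant import *
import cv2
for n in("side","top"):
    s=snapshot(n); cv2.imwrite(f"pics/{n}0.png",s["frame"][:,:,::-1]); print(n,s["mtx"],s["xyz"],s["orientation"])
st=get_state(); print(st)
E
```

```text
side [[443.09116627   0.         321.0812888 ]
 [  0.         443.09116627 202.07801074]
 [  0.           0.           1.        ]] [ 0.51606156 -0.95199829  0.65573617] [ 0.87640791 -0.00304042  0.010377   -0.48144808]
top [[390.92408101   0.         325.4309952 ]
 [  0.         390.92408101 203.81479373]
 [  0.           0.           1.        ]] [ 0.3219579  -0.04203691  1.06163442] [ 0.7070413  -0.70033982  0.06148506 -0.07639583]
{'clock': 0.1, 'q': array([-1.12219415,  0.68987205, -0.19452031,  1.56622163,  0.1573101 ,
        0.90249907, -0.21508126]), 'qd': array([ 0.0005093 , -0.00183495, -0.00044383, -0.0021113 , -0.00023911,
        0.00082362,  0.00105325]), 'joint_torque': array([-3.73307092e-03, -5.28500748e+01, -1.27194878e+00, -1.53837079e+01,
       -5.26862789e-02,  2.04022683e-03,  3.14949159e-05]), 'tool_pos': array([0.25169836, 0.57147016, 0.23801266]), 'eef_rot': array([ 2.05868765e-01,  9.78579279e-01, -7.97652920e-04, -1.02789652e-04]), 'contact_force': array([-0.22442674, -0.02246839, -0.71077427]), 'moment': array([-0.05233021,  0.06660144, -0.03751161]), 'finger_force': 0.0, 'opening': 0.999028674298116}
```

View pics/top0.png

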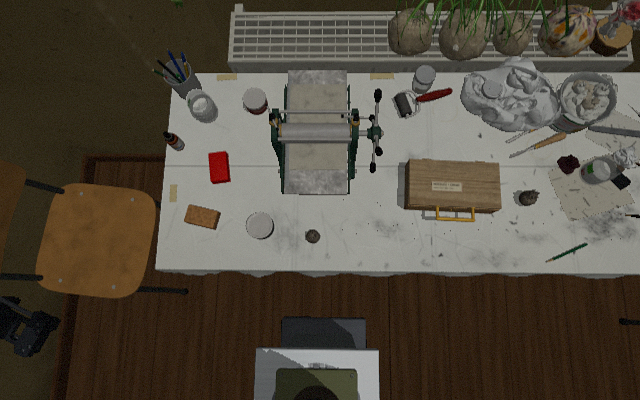

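View pics/side0.png

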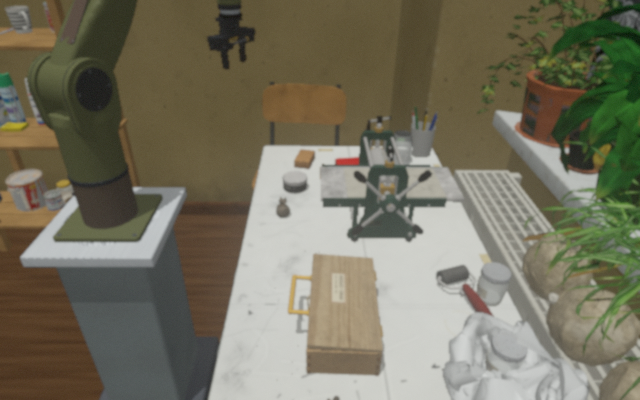

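The top view shows two block-shaped things: the brown block at (203,216) and a red one at (219,167). The brown one is meant. The round tins are at (260,225), the ink tin beside the block, and (256,100) and (201,105), behind. The dabber is at (313,236), and a similar one sits right of the box at (528,198). The box is at (452,186), with its yellow pull at (456,214).

```bash
cat > h.py <<'E'
from plant import *
import cv2, numpy as np
from scipy.spatial.transform import Rotation as R
def ray(s,uv):
    d=np.linalg.inv(s["mtx"])@np.array([uv[0],uv[1],1.]); return s["xyz"],R.from_quat(s["orientation"]).apply(d)
def onz(s,uv,z):
    o,d=ray(s,uv); return o+d*(z-o[2])/d[2]
def proj(s,p):
    c=R.from_quat(s["orientation"]).inv().apply(np.array(p)-s["xyz"]); c=s["mtx"]@c; return c[:2]/c[2]
def blob(s,lo,hi,roi):
    x0,y0,x1,y1=roi; h=cv2.cvtColor(s["frame"],cv2.COLOR_RGB2HSV); m=np.zeros(h.shape[:2],np.uint8)
    m[y0:y1,x0:x1]=cv2.inRange(h,lo,hi)[y0:y1,x0:x1]
    c=max(cv2.findContours(m,cv2.RETR_EXTERNAL,cv2.CHAIN_APPROX_NONE)[0],key=cv2.contourArea)
    return c[:,0,:].astype(float)
def rect(s,c,z):
    P=np.array([onz(s,p,z)[:2] for p in c],np.float32); return cv2.minAreaRect(P*1000),cv2.boxPoints(cv2.minAreaRect(P*1000))
E
python3 - <<'E'
from h import *
s=snapshot("top"); f=s["frame"]; h=cv2.cvtColor(f,cv2.COLOR_RGB2HSV)
for p in [(203,216),(452,170),(440,200),(456,220),(300,220),(438,207)]: print(p,h[p[1],p[0]])
for n,lo,hi,roi,z in [("block",(3,90,50),(20,255,255),(175,195,230,240),.026),("lid",(8,45,60),(25,140,255),(395,150,510,215),.067),("pull",(14,150,120),(30,255,255),(420,200,490,230),.065)]:
    c=blob(s,lo,hi,roi); print(n,cv2.contourArea(c.astype(np.float32)),c.min(0),c.max(0)); r,b=rect(s,c,z); print(r,b.round().tolist())
a=cv2.resize(f[140:250,160:340][:,:,::-1],None,fx=4,fy=4,interpolation=cv2.INTER_CUBIC)
b=cv2.resize(f[140:240,390:550][:,:,::-1],(720,450),interpolation=cv2.INTER_CUBIC)[::,:]
a=cv2.resize(a,(491,300)); b=cv2.resize(b,(480,300)); cv2.imwrite("pics/c1.png",np.vstack([a[:,:480],b]))
E
```

```text
(203, 216) [ 15 157 107]
(452, 170) [ 18  99 118]
(440, 200) [ 16 102 105]
(456, 220) [ 21 192 134]
(300, 220) [ 30  12 151]
(438, 207) [ 20 181 134]
block 538.0 [184. 205.] [219. 228.]
((489.30364990234375, 314.983154296875), (90.46421813964844, 49.02520751953125), 76.65702056884766) [[455.0, 277.0], [503.0, 265.0], [524.0, 353.0], [476.0, 365.0]]
lid 4219.5 [408. 158.] [501. 211.]
((574.2720947265625, -354.8650817871094), (238.00564575195312, 132.792724609375), 86.8913345336914) [[502.0, -470.0], [634.0, -477.0], [647.0, -240.0], [514.0, -232.0]]
pull 69.5 [437. 206.] [474. 221.]
((497.1419677734375, -354.46734619140625), (94.66259765625, 36.90747833251953), 87.55870819091797) [[477.0, -401.0], [514.0, -403.0], [518.0, -308.0], [481.0, -306.0]]
```

View pics/c1.png

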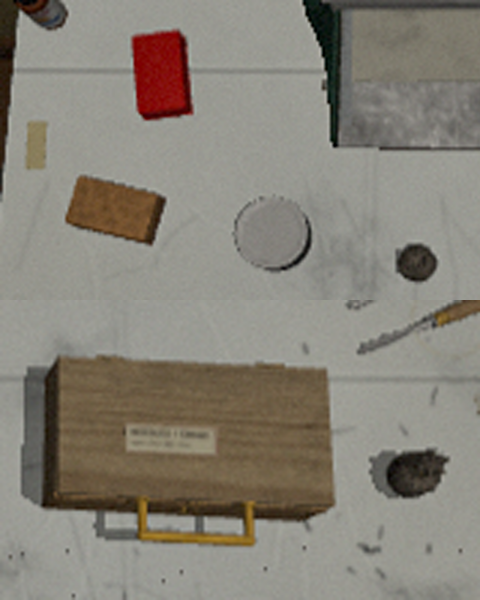

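The crop confirms the brown cork block, with the red one behind it. The ink tin and dabber are to its right. The lid looks shut or nearly so. Next I triangulate the pull bar.

```bash
cat >> h.py <<'E'
def tri(s1,p1,s2,p2):
    o1,d1=ray(s1,p1);o2,d2=ray(s2,p2);A=np.stack([d1,-d2],1);t=np.linalg.lstsq(A,o2-o1,rcond=None)[0]
    a=o1+d1*t[0];b=o2+d2*t[1];return (a+b)/2,np.linalg.norm(a-b)
def go(p,yaw=None):
    "shift in tool axes to world p; yaw: tool-y heading wanted in deg"
    st=get_state();r=R.from_quat(st["eef_rot"]);print("t",st["clock"],"pos",st["tool_pos"].round(4),"shift",r.inv().apply(np.array(p)-st["tool_pos"]).round(4))
    y=r.apply([0,1,0]);h=np.degrees(np.arctan2(y[1],y[0]));print("heading",h.round(2),"z",r.apply([0,0,1]).round(3))
    if yaw is not None: print("turn about tool z",np.radians(-(yaw-h)).round(3))
E
python3 - <<'E'
from h import *
T=snapshot("top");S=snapshot("side")
ct=blob(T,(14,150,90),(30,255,255),(420,200,490,230)); cs=blob(S,(14,130,80),(30,255,255),(280,265,320,325))
def endsbar(s,roi,lo):
    h=cv2.cvtColor(s["frame"],cv2.COLOR_RGB2HSV);x0,y0,x1,y1=roi
    m=cv2.inRange(h,lo,(30,255,255))[y0:y1,x0:x1];return m,x0,y0
m,x0,y0=endsbar(T,(425,200,490,230),(14,150,90))
v,u=np.nonzero(m);u=u+x0;v=v+y0
# bar = lower band
L=np.array([[c,v[u==c].max()] for c in np.unique(u)]);k=np.polyfit(L[3:-3,0],L[3:-3,1],1);print("top ends",u.min(),u.max(),k)
uc=(u.min()+u.max())/2; 
th=[ (u==c).sum() for c in range(u.min()+10,u.max()-9)];print("thick",np.median(th))
pt=(uc,np.polyval(k,uc)-(np.median(th)-1)/2)
m,x0,y0=endsbar(S,(280,265,320,325),(12,110,70));v,u=np.nonzero(m);u=u+x0;v=v+y0
rows=[(r,u[v==r].min(),u[v==r].max()) for r in np.unique(v)];print(rows)
E
python3 - <<'E'
from h import *
go([.45,-.35,.2],-3)
E
```

```text
top ends 436 474 [5.2473262e-02 1.9606406e+02]
thick 3.0
[(np.int64(276), np.int64(294), np.int64(296)), (np.int64(277), np.int64(293), np.int64(309)), (np.int64(278), np.int64(293), np.int64(310)), (np.int64(279), np.int64(293), np.int64(294)), (np.int64(280), np.int64(293), np.int64(294)), (np.int64(281), np.int64(293), np.int64(294)), (np.int64(282), np.int64(293), np.int64(294)), (np.int64(283), np.int64(293), np.int64(294)), (np.int64(284), np.int64(292), np.int64(294)), (np.int64(285), np.int64(292), np.int64(293)), (np.int64(286), np.int64(292), np.int64(293)), (np.int64(287), np.int64(292), np.int64(293)), (np.int64(288), np.int64(292), np.int64(293)), (np.int64(289), np.int64(292), np.int64(293)), (np.int64(290), np.int64(292), np.int64(293)), (np.int64(291), np.int64(291), np.int64(293)), (np.int64(292), np.int64(291), np.int64(293)), (np.int64(293), np.int64(291), np.int64(293)), (np.int64(294), np.int64(291), np.int64(292)), (np.int64(295), np.int64(291), np.int64(292)), (np.int64(296), np.int64(291), np.int64(292)), (np.int64(297), np.int64(291), np.int64(292)), (np.int6
[... 172 characters left out ...]
(292)), (np.int64(302), np.int64(290), np.int64(292)), (np.int64(303), np.int64(290), np.int64(292)), (np.int64(304), np.int64(290), np.int64(291)), (np.int64(305), np.int64(290), np.int64(291)), (np.int64(306), np.int64(290), np.int64(291)), (np.int64(307), np.int64(290), np.int64(291)), (np.int64(308), np.int64(289), np.int64(291)), (np.int64(309), np.int64(289), np.int64(291)), (np.int64(310), np.int64(289), np.int64(292)), (np.int64(311), np.int64(289), np.int64(308)), (np.int64(312), np.int64(290), np.int64(308)), (np.int64(313), np.int64(300), np.int64(307))]
t 0.25 pos [0.2518 0.5718 0.2384] shift [-0.5528 -0.7637  0.039 ]
heading 66.24 z [-0.    -0.001 -1.   ]
turn about tool z 1.208
```

Run:
```python
from h import *
T=snapshot("top");S=snapshot("side")
a=tri(T,(437,218),S,(294,277.2));b=tri(T,(473.3,219.9),S,(290.2,311.2));print(a,b)
d=a[0]-b[0];c=(a[0]+b[0])/2;print("len",np.linalg.norm(d),"yaw",-np.degrees(np.arctan2(d[0],d[1])),"c",c)
```

```text
(array([ 0.4826981 , -0.30477547,  0.07178599]), np.float64(0.0005889651795385756)) (array([ 0.47878455, -0.39546814,  0.07390615]), np.float64(0.0005188744261090921))
len 0.09080182417194087 yaw -2.47087999936265 c [ 0.48074133 -0.3501218   0.07284607]
```

```bash
python3 -m jog '[[[0,0,0,0,0,0.172],[0,0,0,0,0,0.172],[0,0,0,0,0,0.172],[0,0,0,0,0,0.172],[0,0,0,0,0,0.172],[0,0,0,0,0,0.172],[0,0,0,0,0,0.172],[0,0.03,0,0,0,0],[0,0.03,0,0,0,0],[-0.04,0.04,0,0,0,0],[-0.04,0.04,0,0,0,0],[-0.05,0.03,0,0,0,0]]]' 0.07; python3 -c "
from h import *
go([.45,-.35,.2],-3);print(get_state()['q'].round(2))"
```

```text
clock: 1.85
tool_pos: [0.4171, 0.433, 0.2387]
eef_rot: [0.724, 0.69, 0.001, 0.0]
contact_force: [0.6, 0.7, 1.1]
opening: 0.792
finger_force: 0.0
t 1.85 pos [0.4171 0.433  0.2387] shift [-0.7805  0.0704  0.0381]
heading -2.75 z [ 0.001  0.001 -1.   ]
turn about tool z 0.004
[-0.95  0.66  0.13  1.65 -0.1   0.84 -0.83]
```

```bash
python3 -m jog '[[[-0.04,0,0,0,0,0],[-0.06,-0.01,0,0,0,0],[-0.06,-0.01,0,0,0,0],[-0.06,0,0,0,0,0],[-0.06,0,0,0,0,0],[-0.06,0,0,0,0,0],[-0.06,0,0,0,0,0],[-0.06,0,0,0,0,0],[-0.06,0,0,0,0,0],[-0.06,0,0,0,0,0],[-0.06,0,0,0,0,0],[-0.06,0,0,0,0,0]]]' 0.04; python3 -c "
from h import *
go([.4807,-.350,.120],-2.6);print(get_state()['q'].round(2))"
```

```text
clock: 3.35
tool_pos: [0.3619, -0.2662, 0.2389]
eef_rot: [0.724, 0.69, 0.0, 0.0]
contact_force: [2.5, 0.5, 0.1]
opening: 0.455
finger_force: 0.0
t 3.35 pos [ 0.3619 -0.2662  0.2389] shift [-0.078   0.1226  0.1191]
heading -2.74 z [ 0.001 -0.    -1.   ]
turn about tool z -0.002
[ 0.53  0.47  0.01  2.08 -0.01  0.59  0.49]
```

```bash
python3 -m jog '[[[-0.02,0.03,0,0,0,0],[-0.02,0.03,0.03,0,0,0],[-0.02,0.03,0.03,0,0,0],[-0.018,0.031,0.03,0,0,0],[0,0,0.02,0,0,0],[0,0,0,0,0,0],[0,0,0,0,0,0]]]' 0.022
python3 - <<'E'
from h import *
go([.479,-.350,.061],-2.6)
T=snapshot("top");S=snapshot("side")
a=cv2.resize(T["frame"][140:240,390:550],(640,400),interpolation=cv2.INTER_CUBIC);b=cv2.resize(S["frame"][200:330,240:400],(492,400),interpolation=cv2.INTER_CUBIC)
cv2.imwrite("pics/g1.png",cv2.resize(np.hstack([a,b])[:,:,::-1],(800,283)))
E
```

```text
clock: 4.22
tool_pos: [0.4791, -0.348, 0.1295]
eef_rot: [0.724, 0.69, 0.0, 0.0]
contact_force: [0.2, 0.5, 0.1]
opening: 0.254
finger_force: 0.0
t 4.225 pos [ 0.4791 -0.348   0.1295] shift [-0.0019 -0.      0.0685]
heading -2.75 z [ 0.001 -0.    -1.   ]
turn about tool z -0.003
```

View pics/g1.png

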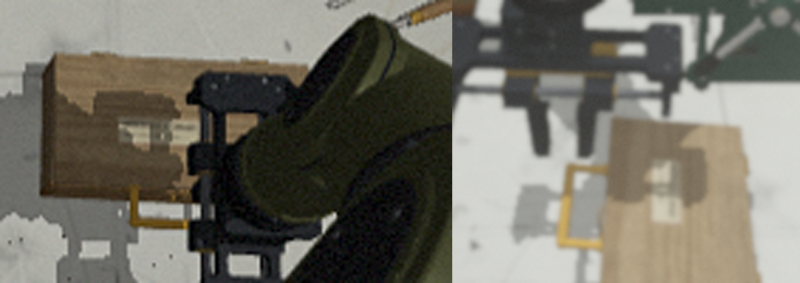

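The fingers straddle the bar from above: in the side crop the tips are at (540,155) and (585,155), and the bar at (565,205). The wide body lies along the closing axis. I go down and pinch.

```bash
python3 -m jog '[[[0,0,0.02,0,0,0],[0,0,0.02,0,0,0],[0,0,0.015,0,0,0],[0,0,0.01,0,0,0],[0,0,0.004,0,0,0],[0,0,0,0,0,0]]]' && python3 -m jog '[[[0,0,0,0,0,0],[0,0,0,0,0,0],[0,0,0,0,0,0],[0,0,0,0,0,0]]]' 0 15
```

```text
clock: 5.08
tool_pos: [0.4791, -0.348, 0.0598]
eef_rot: [0.724, 0.69, 0.0, 0.0]
contact_force: [-0.0, -0.5, 0.5]
opening: 0.251
finger_force: 0.0
clock: 5.58
tool_pos: [0.4801, -0.3482, 0.0601]
eef_rot: [0.724, 0.69, 0.0, 0.001]
contact_force: [3.3, -1.0, 0.2]
opening: 0.106
finger_force: 15.0
```

```bash
python3 -c "
import numpy as np
a=np.linspace(.094,1.66,21)
for i,(y,z) in enumerate(zip(-.16*np.diff(np.cos(a))*1e3,-.16*np.diff(np.sin(a))*1e3)): print(i,round(y,1),round(z,1))"
```

```text
0 1.7 -12.4
1 2.6 -12.2
2 3.6 -12.0
3 4.5 -11.7
4 5.4 -11.3
5 6.3 -10.8
6 7.1 -10.3
7 7.9 -9.7
8 8.6 -9.1
9 9.3 -8.4
10 9.9 -7.6
11 10.5 -6.8
12 11.0 -6.0
13 11.4 -5.1
14 11.8 -4.2
15 12.1 -3.3
16 12.3 -2.3
17 12.5 -1.3
18 12.5 -0.4
19 12.5 0.6
```

```bash
python3 -m jog '[[[0,0.0017,-0.0124,0,0,0],[0,0.0026,-0.0122,0,0,0],[0,0.0036,-0.012,0,0,0],[0,0.0045,-0.0117,0,0,0],[0,0.0054,-0.0113,0,0,0],[0,0.0063,-0.0108,0,0,0],[0,0.0071,-0.0103,0,0,0],[0,0,0,0,0,0]]]'; python3 -c "
from h import *
go([.481,-.348,.06])"
```

```text
clock: 6.58
tool_pos: [0.509, -0.3494, 0.1413]
eef_rot: [0.724, 0.69, -0.001, -0.001]
contact_force: [-3.3, 0.2, 2.6]
opening: 0.107
finger_force: 15.0
t 6.575 pos [ 0.509  -0.3494  0.1413] shift [ 0.0001 -0.0279  0.0813]
heading -2.77 z [-0.002  0.    -1.   ]
```

```bash
python3 -m jog '[[[0,0.0079,-0.0097,0,0,0],[0,0.0086,-0.0091,0,0,0],[0,0.0093,-0.0084,0,0,0],[0,0.0099,-0.0076,0,0,0],[0,0.0105,-0.0068,0,0,0],[0,0.011,-0.006,0,0,0],[0,0,0,0,0,0]]]' && python3 -m jog '[[[0,0.0114,-0.0051,0,0,0],[0,0.0118,-0.0042,0,0,0],[0,0.0121,-0.0033,0,0,0],[0,0.0123,-0.0023,0,0,0],[0,0.0125,-0.0013,0,0,0],[0,0.0125,-0.0004,0,0,0],[0,0.0125,0.0006,0,0,0],[0,0,0,0,0,0]]]'
python3 - <<'E'
from h import *
go([.5,-.3,.24])
S=snapshot("side");cv2.imwrite("pics/o1.png",cv2.resize(S["frame"][100:350,180:480],(720,600))[:,:,::-1])
E
```

```text
clock: 7.45
tool_pos: [0.5664, -0.3522, 0.1909]
eef_rot: [0.724, 0.69, -0.001, -0.001]
contact_force: [-9.0, 3.7, 16.4]
opening: 0.105
finger_force: 15.0
clock: 8.45
tool_pos: [0.6548, -0.356, 0.2053]
eef_rot: [0.723, 0.69, 0.001, 0.002]
contact_force: [2.0, -1.0, 4.0]
opening: 0.102
finger_force: 15.0
t 8.45 pos [ 0.6548 -0.356   0.2053] shift [ 0.0487 -0.1571 -0.0355]
heading -2.68 z [ 0.005 -0.001 -1.   ]
```

View pics/o1.png

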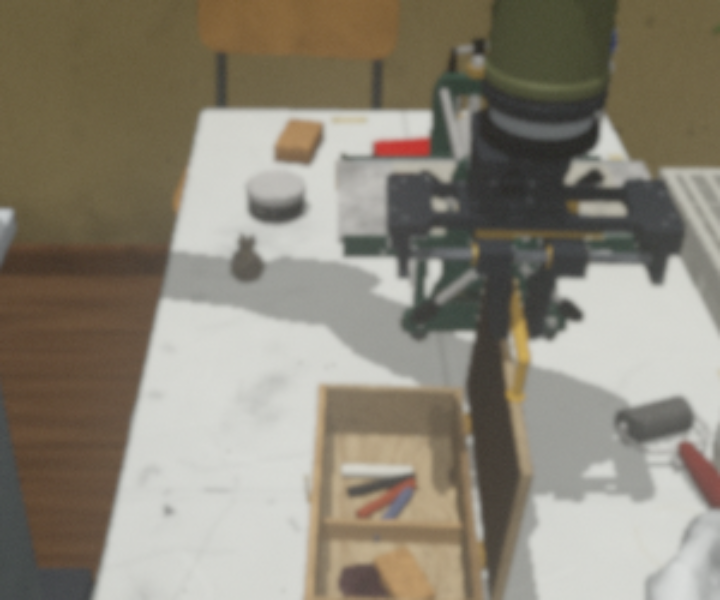

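The lid stands upright in the side view, with the bar at (518,340). The partition is at row 522. In the larger bay there are some thin crayon-like strips around (380,490), which I'll check from above. I release and withdraw upward.

```bash
python3 -m jog '[[[0,0,0,0,0,0],[0,0,0,0,0,0],[0,0,0,0,0,0],[0,0,-0.01,0,0,0],[0,0,-0.03,0,0,0],[0,0,-0.03,0,0,0],[0,-0.03,-0.02,0,0,0],[0.0,-0.05,0,0,0,0],[0,-0.05,0,0,0,0],[0,-0.05,0,0,0,0],[0.02,-0.05,0,0,0,0]]]' 0.03 && python3 -m jog '[[[0.06,-0.02,0,0,0,0],[0.06,0,0.0,0,0,0],[0.06,0,0,0,0,0],[0.06,0,0,0,0,0],[0.06,0,0.0,0,0,0],[0.06,0,0,0,0,0],[0.06,0,0.0,0,0,0],[0.06,0,0.0,0,0,0],[0.06,0,0,0,0,0],[0.06,0,0,0,0,0],[0.05,0,0,0,0,0],[0,0,0,0,0,0]]]' 0.075
python3 - <<'E'
from h import *
go([.49,.317,.1],-13.4)
T=snapshot("top");S=snapshot("side")
a=cv2.resize(T["frame"][120:240,380:540],(640,480),interpolation=cv2.INTER_CUBIC)
cv2.imwrite("pics/t2.png",a[:,:,::-1])
c=blob(T,(3,90,50),(20,255,255),(175,195,230,240));print(rect(T,c,.026))
E
```

```text
clock: 9.88
tool_pos: [0.4216, -0.3266, 0.2949]
eef_rot: [0.725, 0.689, -0.0, 0.001]
contact_force: [0.2, -0.4, 0.3]
opening: 0.339
finger_force: 0.0
clock: 11.38
tool_pos: [0.434, 0.3295, 0.2945]
eef_rot: [0.721, 0.693, 0.002, -0.001]
contact_force: [0.6, -0.5, 0.5]
opening: 0.85
finger_force: 0.0
t 11.375 pos [0.434  0.3295 0.2945] shift [-0.0109  0.0564  0.1945]
heading -2.34 z [ 0.001  0.004 -1.   ]
turn about tool z 0.193
(((489.2637023925781, 314.8147277832031), (90.8104476928711, 49.02520751953125), 76.65702056884766), array([[454.93417, 276.29218],
       [502.63602, 264.97815],
       [523.59326, 353.33728],
       [475.8914 , 364.6513 ]], dtype=float32))
```

View pics/t2.png

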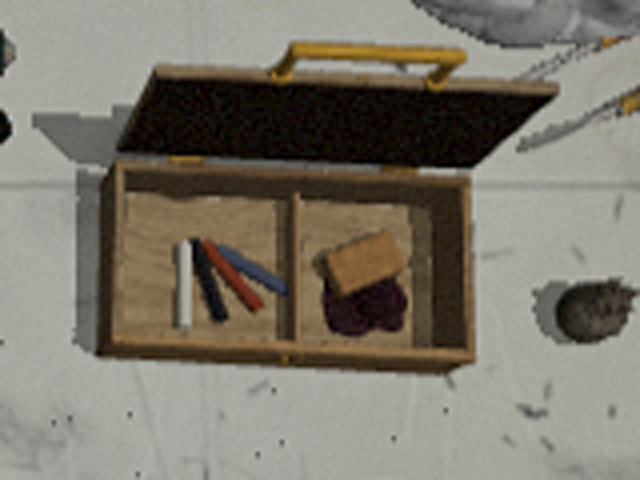

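The top view shows the empty-bay side at left with four thin crayon-like strips at crop (184–280, 240–320), and the dark packet at (365,300) in the right bay. I check the strips' height by triangulation.

Run:
```python
from h import *
T=snapshot("top");S=snapshot("side")
def white(s,roi):
    x0,y0,x1,y1=roi;h=cv2.cvtColor(s["frame"],cv2.COLOR_RGB2HSV)[y0:y1,x0:x1];m=cv2.inRange(h,(0,0,130),(180,45,255))
    n,l,st,c=cv2.connectedComponentsWithStats(m);i=1+st[1:,4].argmax();v,u=np.nonzero(l==i);return u+x0,v+y0
u,v=white(T,(420,176,432,204));a=(u[v<=v.min()+1].mean(),v.min());b=(u[v>=v.max()-1].mean(),v.max());print(a,b)
u,v=white(S,(318,288,358,302));c=(u.max(),v[u>=u.max()-1].mean());d=(u.min(),v[u<=u.min()+1].mean());print(c,d)
print(tri(T,a,S,c),tri(T,b,S,d))
def red(s,roi):
    x0,y0,x1,y1=roi;h=cv2.cvtColor(s["frame"],cv2.COLOR_RGB2HSV)[y0:y1,x0:x1];m=cv2.inRange(h,(0,120,50),(9,255,255))
    v,u=np.nonzero(m);return u+x0,v+y0
u,v=red(T,(425,176,452,202));p=(u.mean(),v.mean());u,v=red(S,(318,288,362,325));q=(u.mean(),v.mean());print(p,q,tri(T,p,S,q))
# block, packet-bay brown thing: pts by pixel
print(tri(T,(380+365/4,120+262/4),S,(180+403/2.4,100+568/2.4)))
```

```text
(np.float64(425.8), np.int64(180)) (np.float64(426.25), np.int64(201))
(np.int64(351), np.float64(295.5)) (np.int64(322), np.float64(295.27272727272725))
(array([ 0.59749227, -0.29427735,  0.01319758]), np.float64(0.0013886866982983634)) (array([ 0.53852423, -0.29335168,  0.01288908]), np.float64(0.001407751881559871))
(np.float64(437.57142857142856), np.float64(188.77142857142857)) (np.float64(337.80555555555554), np.float64(308.8888888888889)) (array([ 0.57147607, -0.32663145,  0.00935013]), np.float64(0.005990059639664063))
(array([ 0.58099334, -0.41243689,  0.02722511]), np.float64(0.0020762162243425845))
```

```bash
python3 -m jog '[[[-0.005,0.02,0.05,0,0,0.0965],[-0.006,0.02,0.06,0,0,0.0965],[0,0.015,0.05,0,0,0],[0,0,0.02,0,0,0],[0,0,0,0,0,0]]]' 0.075
python3 - <<'E'
from h import *
go([.49,.317,.005],-13.4)
T=snapshot("top");S=snapshot("side")
cv2.imwrite("pics/k1.png",np.hstack([cv2.resize(T["frame"][170:270,160:280],(480,400)),cv2.resize(S["frame"][120:220,260:340],(320,400))])[:,:,::-1])
E
```

```text
clock: 12.2
tool_pos: [0.4875, 0.3038, 0.1139]
eef_rot: [0.788, 0.616, -0.002, 0.0]
contact_force: [0.1, -0.5, -0.6]
opening: 0.848
finger_force: 0.0
t 12.2 pos [0.4875 0.3038 0.1139] shift [ 0.0138 -0.0005  0.1089]
heading -13.95 z [-0.003 -0.003 -1.   ]
turn about tool z -0.01
```

View pics/k1.png

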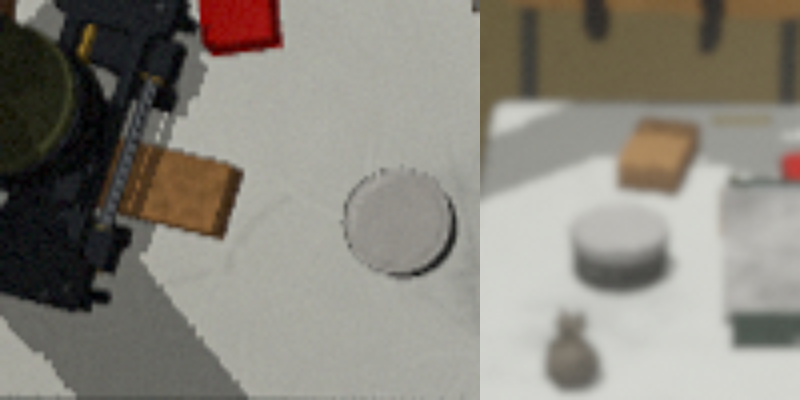

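The gripper is lined up over the cork block at crop (180,190), and the red block and tin are clear. I go down and grip.

```bash
python3 -m jog '[[[0.0138,0,0.01,0,0,-0.01],[0,0,0.03,0,0,0],[0,0,0.03,0,0,0],[0,0,0.02,0,0,0],[0,0,0.012,0,0,0],[0,0,0.006,0,0,0],[0,0,0,0,0,0]]]' && python3 -m jog '[[[0,0,0,0,0,0],[0,0,0,0,0,0],[0,0,0,0,0,0],[0,0,0,0,0,0],[0,0,0,0,0,0]]]' 0.03 25
```

```text
clock: 13.18
tool_pos: [0.4913, 0.3197, 0.0072]
eef_rot: [0.784, 0.621, 0.0, -0.0]
contact_force: [-0.2, 1.1, -0.6]
opening: 0.848
finger_force: 0.0
clock: 13.8
tool_pos: [0.4914, 0.3196, 0.0074]
eef_rot: [0.784, 0.621, 0.0, 0.0]
contact_force: [-0.5, -0.2, 5.0]
opening: 0.565
finger_force: 25.0
```

```bash
python3 -m jog '[[[0,0,-0.01,0,0,0],[0,0,-0.03,0,0,0],[0,0,-0.05,0,0,0],[0,-0.03,-0.05,0,0,0],[0,-0.05,-0.02,0,0,0.172],[0,0,0,0,0,0.172],[0,0,0,0,0,0.172],[0,0,0,0,0,0.172],[0,0,0,0,0,0.172],[0,0,0,0,0,0.172],[0,0,0,0,0,0.172],[0,0,0,0,0,0.172]]]'
python3 - <<'E'
from h import *
c,s=np.cos(np.radians(-2.7)),np.sin(np.radians(-2.7))
H=np.array([.6405,-.357]);X=np.array([c,s]);Y=np.array([-s,c]);C=H-.065*X;B=C+.0505*Y;print("centre",C,"bay",B)
go([*B,.16],-92.7);print(get_state()["q"].round(2))
E
```

```text
clock: 15.3
tool_pos: [0.4129, 0.3378, 0.1672]
eef_rot: [1.0, -0.021, -0.0, -0.0]
contact_force: [-0.2, 0.2, -0.8]
opening: 0.564
finger_force: 25.0
centre [ 0.57557216 -0.35393808] bay [ 0.57795103 -0.30349414]
t 15.3 pos [0.4129 0.3378 0.1672] shift [0.1916 0.6339 0.0069]
heading -92.39 z [-0.001  0.    -1.   ]
turn about tool z 0.005
[-1.02  0.72  0.43  1.93 -0.51  0.6  -1.88]
```

```bash
python3 -m jog '[[[0,0.04,0,0,0,0],[0,0.055,0,0,0,0],[0,0.055,0,0,0,0],[0,0.055,0,0,0,0],[0,0.055,0,0,0,0],[0,0.055,0,0,0,0],[0,0.055,0,0,0,0],[0,0.055,0,0,0,0],[0,0.055,0,0,0,0],[0,0.055,0,0,0,0],[0,0.055,0,0,0,0],[0,0.03,0,0,0,0]]]';  python3 - <<'E'
from h import *
go([.580,-.3035,.12],-92.7);print(get_state()["q"].round(2))
E
```

```text
clock: 16.8
tool_pos: [0.3902, -0.2852, 0.1674]
eef_rot: [1.0, -0.02, 0.0, 0.001]
contact_force: [1.1, -0.3, -1.6]
opening: 0.571
finger_force: 25.0
t 16.8 pos [ 0.3902 -0.2852  0.1674] shift [0.1904 0.0106 0.0476]
heading -92.29 z [ 0.001 -0.002 -1.   ]
turn about tool z 0.007
[ 0.43  0.64  0.17  2.07 -0.23  0.45 -0.83]
```

```bash
python3 -m jog '[[[0.03,0.002,0,0,0,0.007],[0.045,0.003,0,0,0,0],[0.045,0.002,0,0,0,0],[0.04,0.002,0,0,0,0],[0.03,0.001,0.0,0,0,0],[0,0,0.03,0,0,0],[0,0,0.02,0,0,0],[0,0,0,0,0,0]]]';  python3 - <<'E'
from h import *
go([.580,-.3035,.012],-92.7)
T=snapshot("top");S=snapshot("side")
cv2.imwrite("pics/b1.png",np.hstack([cv2.resize(T["frame"][120:240,390:510],(400,400)),cv2.resize(S["frame"][220:350,280:410],(400,400))])[:,:,::-1])
E
```

```text
clock: 17.8
tool_pos: [0.5789, -0.2988, 0.1155]
eef_rot: [1.0, -0.022, -0.002, -0.001]
contact_force: [-0.6, 0.9, -0.4]
opening: 0.564
finger_force: 25.0
t 17.8 pos [ 0.5789 -0.2988  0.1155] shift [0.0017 0.0048 0.1035]
heading -92.47 z [-0.004  0.002 -1.   ]
turn about tool z 0.004
```

View pics/b1.png

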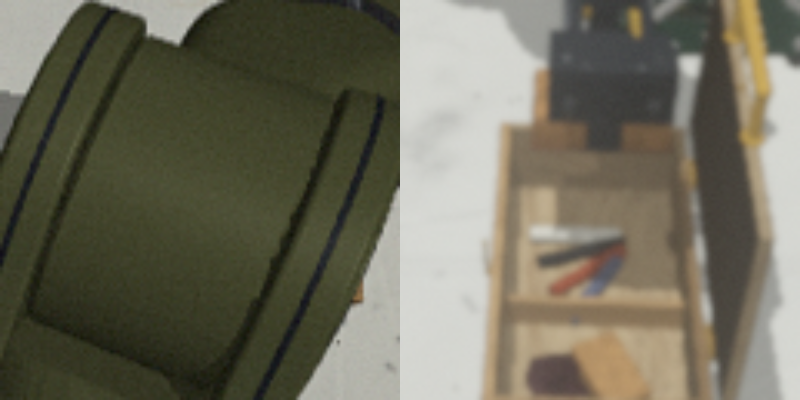

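Run:
```python
from h import *
S=snapshot("side")
c,s=np.cos(np.radians(-2.6)),np.sin(np.radians(-2.6));X=np.array([c,s]);Y=np.array([-s,c]);C=np.array([.5756,-.354])
for x0 in(.534,.577,.620): print("blk",proj(S,[x0,-.324,.121]))
for n,xy,z in [("leftfront rim",(-.0555,.11),.058),("leftback rim",(.0555,.11),.058),("part front",(-.0555,-.0095),.027),("part back",(.0555,-.0095),.027)]:
    p=C+xy[0]*X+xy[1]*Y; print(n,proj(S,[*p,z]).round(1), ((proj(S,[*p,z])-[280,220])/.325+[400,0]).round())
```

```text
blk [321.16356136 264.18438163]
blk [344.4519766  264.22404775]
blk [367.68874286 264.2636259 ]
leftfront rim [315.8 261.5] [510. 128.]
leftback rim [369.3 263.2] [675. 133.]
part front [313.1 315.3] [502. 293.]
part back [372.1 317.3] [683. 299.]
```

Run:
```python
from h import *
S=snapshot("side");f=S["frame"]
for r in (262,264,266): print(r,[(c,tuple(int(k) for k in f[r,c])) for c in list(range(316,328))+list(range(364,378))])
```

```text
262 [(316, (147, 130, 106)), (317, (138, 124, 101)), (318, (138, 124, 104)), (319, (138, 124, 103)), (320, (136, 122, 101)), (321, (139, 124, 103)), (322, (134, 119, 98)), (323, (127, 110, 86)), (324, (128, 108, 85)), (325, (127, 103, 80)), (326, (131, 107, 82)), (327, (134, 110, 84)), (364, (110, 89, 68)), (365, (113, 90, 69)), (366, (114, 92, 69)), (367, (114, 92, 69)), (368, (115, 95, 75)), (369, (116, 102, 83)), (370, (122, 111, 94)), (371, (126, 116, 103)), (372, (128, 121, 110)), (373, (120, 117, 109)), (374, (101, 97, 90)), (375, (77, 75, 67)), (376, (65, 62, 54)), (377, (68, 63, 57))]
264 [(316, (139, 123, 100)), (317, (127, 114, 95)), (318, (126, 113, 95)), (319, (129, 116, 97)), (320, (127, 114, 95)), (321, (125, 111, 94)), (322, (126, 112, 93)), (323, (125, 106, 86)), (324, (122, 103, 80)), (325, (123, 102, 80)), (326, (126, 104, 80)), (327, (125, 103, 79)), (364, (112, 91, 67)), (365, (110, 88, 66)), (366, (108, 88, 65)), (367, (108, 86, 67)), (368, (108, 90, 70)), (369, (108, 92, 74)), (370, (115, 100, 80)), (371, (120, 110, 92)), (372, (124, 118, 105)), (373, (126, 123, 114)), (374, (108, 107, 102)), (375, (84, 82, 74)), (376, (71, 66, 60)), (377, (66, 62, 55))]
266 [(316, (137, 120, 98)), (317, (127, 114, 94)), (318, (127, 113, 96)), (319, (126, 115, 93)), (320, (127, 114, 95)), (321, (126, 112, 94)), (322, (126, 110, 90)), (323, (122, 105, 86)), (324, (120, 98, 79)), (325, (121, 99, 81)), (326, (122, 101, 81)), (327, (120, 99, 77)), (364, (113, 91, 69)), (365, (108, 88, 66)), (366, (107, 87, 64)), (367, (105, 86, 66)), (368, (100, 85, 65)), (369, (103, 91, 72)), (370, (112, 98, 79)), (371, (118, 107, 90)), (372, (125, 118, 107)), (373, (129, 127, 118)), (374, (118, 118, 109)), (375, (92, 90, 84)), (376, (69, 66, 58)), (377, (69, 63, 57))]
```

```bash
python3 -m jog '[[[-0.002,0.0045,0.01,0,0,0],[0,0,0.02,0,0,0],[0,0,0.02,0,0,0],[0,0,0.02,0,0,0],[0,0,0.008,0,0,0],[0,0,0,0,0,0],[0,0,0,0,0,0]]]' && python3 -m jog '[[[0,0,0.005,0,0,0],[0,0,0.005,0,0,0],[0,0,0.004,0,0,0],[0,0,0.003,0,0,0],[0,0,0,0,0,0]]]'
```

```text
clock: 18.88
tool_pos: [0.5785, -0.3046, 0.0395]
eef_rot: [1.0, -0.022, 0.001, 0.0]
contact_force: [0.0, -0.3, -0.1]
opening: 0.565
finger_force: 25.0
clock: 19.5
tool_pos: [0.5779, -0.3041, 0.0216]
eef_rot: [1.0, -0.022, -0.0, -0.0]
contact_force: [-0.1, 0.2, -1.0]
opening: 0.568
finger_force: 25.0
```

```bash
python3 -m jog '[[[0,0,0.002,0,0,0],[0,0,0.002,0,0,0],[0,0,0,0,0,0]]]'; python3 -m jog '[[[0,0,0.002,0,0,0],[0,0,0.001,0,0,0],[0,0,0,0,0,0]]]'
```

```text
clock: 19.88
tool_pos: [0.5779, -0.3042, 0.0178]
eef_rot: [1.0, -0.022, -0.0, -0.0]
contact_force: [0.1, 0.0, -1.8]
opening: 0.563
finger_force: 25.0
clock: 20.25
tool_pos: [0.578, -0.3042, 0.0149]
eef_rot: [1.0, -0.022, -0.0, -0.0]
contact_force: [-0.3, 0.5, 0.0]
opening: 0.567
finger_force: 25.0
```

```bash
python3 -m jog '[[[0,0,0.001,0,0,0],[0,0,0.001,0,0,0],[0,0,0,0,0,0]]]'; python3 -m jog '[[[0,0,0.001,0,0,0],[0,0,0,0,0,0],[0,0,0,0,0,0]]]'
```

```text
clock: 20.62
tool_pos: [0.578, -0.3042, 0.0129]
eef_rot: [1.0, -0.022, -0.0, -0.0]
contact_force: [-0.7, 0.1, 0.4]
opening: 0.567
finger_force: 25.0
clock: 21.0
tool_pos: [0.5782, -0.3042, 0.0125]
eef_rot: [1.0, -0.022, 0.0, -0.0]
contact_force: [-1.4, 2.1, 5.6]
opening: 0.563
finger_force: 25.0
```

The block touched down at the bare-floor height, so the strips are only printed on the floor. I release and withdraw.

```bash
python3 -m jog '[[[0,0,0,0,0,0],[0,0,0,0,0,0],[0,0,0,0,0,0],[0,0,0,0,0,0]]]' 0.062 && python3 -m jog '[[[0,0,-0.005,0,0,0],[0,0,-0.015,0,0,0],[0,0,-0.03,0,0,0],[0,0,-0.04,0,0,0],[0,0,-0.05,0,0,0],[-0.02,0,-0.05,0,0,0],[-0.05,0,-0.03,0,0,0],[-0.05,0,0,0,0,0],[-0.05,0,0,0,0,0],[0,0,0,0,0,0]]]'
python3 - <<'E'
from h import *
T=snapshot("top");S=snapshot("side")
go([.579,-.3035,.24],-2.7);print(get_state()["q"].round(2))
cv2.imwrite("pics/b2.png",np.hstack([cv2.resize(T["frame"][120:240,390:510],(400,400)),cv2.resize(S["frame"][220:350,280:410],(400,400))])[:,:,::-1])
# bar when upright
h=cv2.cvtColor(T["frame"],cv2.COLOR_RGB2HSV);m=cv2.inRange(h,(14,150,90),(30,255,255))[120:150,440:510];v,u=np.nonzero(m);print("bar top px",u.min()+440,u.max()+440,v.min()+120,v.max()+120)
E
```

```text
clock: 21.5
tool_pos: [0.578, -0.3042, 0.0118]
eef_rot: [1.0, -0.022, -0.0, -0.0]
contact_force: [0.4, -0.3, -1.2]
opening: 0.704
finger_force: 0.0
clock: 22.75
tool_pos: [0.4036, -0.297, 0.2333]
eef_rot: [1.0, -0.024, -0.001, -0.0]
contact_force: [0.3, 0.5, 0.3]
opening: 0.704
finger_force: 0.0
t 22.85 pos [ 0.4088 -0.2972  0.2331] shift [ 0.1703 -0.0012 -0.0065]
heading -92.51 z [ 0.002 -0.001 -1.   ]
turn about tool z -1.567
[ 0.38  0.55  0.24  1.94 -0.21  0.67 -0.86]
bar top px 448 495 131 142
```

View pics/b2.png

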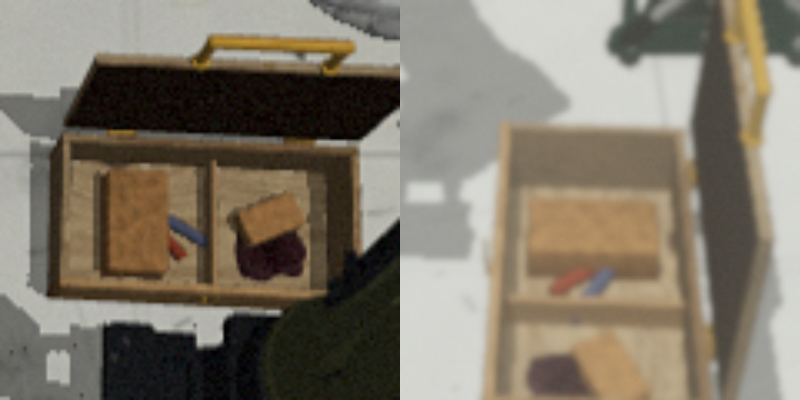

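The block lies flat in the large bay at crop (137,222), between the partition and the left wall. The packet is unmoved and the lid upright. Now I turn back and regrip the bar from above.

```bash
python3 -m jog '[[[0,0,-0.03,0,0,-0.174],[0,0,-0.03,0,0,-0.174],[0,0,0,0,0,-0.174],[0,0,0,0,0,-0.174],[0,0,0,0,0,-0.174],[0,0,0,0,0,-0.174],[0,0,0,0,0,-0.174],[0,0,0,0,0,-0.174],[0,0,0,0,0,-0.174],[0,0,0,0,0,0]]]' 0.03; python3 -c "
from h import *
go([.6545,-.356,.275],-2.7);print(get_state()['q'].round(2))"
```

```text
clock: 24.1
tool_pos: [0.4097, -0.297, 0.2923]
eef_rot: [0.724, 0.69, 0.001, 0.001]
contact_force: [-0.7, 0.0, 1.1]
opening: 0.341
finger_force: 0.0
t 24.1 pos [ 0.4097 -0.297   0.2923] shift [-0.0469  0.2474  0.0177]
heading -2.81 z [ 0.002  0.    -1.   ]
turn about tool z -0.002
[ 0.66  0.46 -0.19  1.85  0.12  0.84  0.36]
```

```bash
python3 -m jog '[[[-0.01,0.03,0,0,0,0],[-0.01,0.05,0,0,0,0],[-0.01,0.05,0,0,0,0],[-0.01,0.05,0,0,0,0],[-0.007,0.04,0,0,0,0],[0,0.0274,0.01,0,0,0],[0,0,0,0,0,0]]]'; python3 -c "
from h import *
go([.6545,-.356,.2065],-2.7)"
```

```text
clock: 24.98
tool_pos: [0.655, -0.3538, 0.2799]
eef_rot: [0.724, 0.69, 0.0, -0.001]
contact_force: [-0.7, 0.1, -0.6]
opening: 0.345
finger_force: 0.0
t 24.975 pos [ 0.655  -0.3538  0.2799] shift [-0.0024 -0.0003  0.0734]
heading -2.74 z [-0.001  0.002 -1.   ]
turn about tool z -0.001
```

```bash
python3 -m jog '[[[-0.002,0,0.02,0,0,0],[0,0,0.025,0,0,0],[0,0,0.018,0,0,0],[0,0,0.01,0,0,0],[0,0,0,0,0,0]]]' && python3 -m jog '[[[0,0,0,0,0,0],[0,0,0,0,0,0],[0,0,0,0,0,0],[0,0,0,0,0,0]]]' 0 15
python3 - <<'E'
import numpy as np
a=np.linspace(1.66,.031,23)
for i,(y,z) in enumerate(zip(-.16*np.diff(np.cos(a))*1e3,-.16*np.diff(np.sin(a))*1e3)): print(i,round(y,1),round(z,1))
E
```

```text
clock: 25.6
tool_pos: [0.6526, -0.3576, 0.2086]
eef_rot: [0.724, 0.69, -0.0, -0.0]
contact_force: [0.1, -0.4, -0.1]
opening: 0.341
finger_force: 0.0
clock: 26.1
tool_pos: [0.6536, -0.3579, 0.2099]
eef_rot: [0.724, 0.69, 0.0, 0.001]
contact_force: [0.6, 0.1, 3.9]
opening: 0.105
finger_force: 15.0
0 -11.8 -0.6
1 -11.8 0.3
2 -11.8 1.1
3 -11.7 2.0
4 -11.5 2.9
5 -11.3 3.7
6 -10.9 4.5
7 -10.6 5.3
8 -10.2 6.1
9 -9.7 6.8
10 -9.1 7.5
11 -8.6 8.2
12 -7.9 8.8
13 -7.3 9.4
14 -6.6 9.9
15 -5.8 10.3
16 -5.0 10.7
17 -4.2 11.1
18 -3.4 11.3
19 -2.5 11.6
20 -1.7 11.7
21 -0.8 11.8
```

```bash
python3 -m jog '[[[0,-0.0118,-0.0006,0,0,0],[0,-0.0118,0.0003,0,0,0],[0,-0.0118,0.0011,0,0,0],[0,-0.0117,0.002,0,0,0],[0,-0.0115,0.0029,0,0,0],[0,-0.0113,0.0037,0,0,0],[0,-0.0109,0.0045,0,0,0],[0,0,0,0,0,0]]]' && python3 -m jog '[[[0,-0.0106,0.0053,0,0,0],[0,-0.0102,0.0061,0,0,0],[0,-0.0097,0.0068,0,0,0],[0,-0.0091,0.0075,0,0,0],[0,-0.0086,0.0082,0,0,0],[0,0,0,0,0,0]]]'
```

```text
clock: 27.1
tool_pos: [0.5712, -0.3538, 0.1948]
eef_rot: [0.724, 0.69, -0.0, -0.001]
contact_force: [-2.3, 0.1, 1.0]
opening: 0.108
finger_force: 15.0
clock: 27.85
tool_pos: [0.5226, -0.3514, 0.1597]
eef_rot: [0.724, 0.69, -0.001, -0.001]
contact_force: [1.8, -1.5, -4.3]
opening: 0.104
finger_force: 15.0
```

```bash
python3 -m jog '[[[0,-0.0079,0.0088,0,0,0],[0,-0.0073,0.0094,0,0,0],[0,-0.0066,0.0099,0,0,0],[0,-0.0058,0.0103,0,0,0],[0,-0.005,0.0107,0,0,0],[0,-0.0042,0.0111,0,0,0],[0,0,0,0,0,0]]]' && python3 -m jog '[[[0,-0.0034,0.0113,0,0,0],[0,-0.0016,0.0065,0,0,0],[0,-0.0013,0.006,0,0,0],[0,-0.001,0.005,0,0,0],[0,0,0,0,0,0]]]'
```

```text
clock: 28.72
tool_pos: [0.487, -0.3496, 0.0997]
eef_rot: [0.724, 0.69, -0.0, -0.001]
contact_force: [2.4, -0.4, -3.9]
opening: 0.108
finger_force: 15.0
clock: 29.35
tool_pos: [0.4807, -0.3494, 0.0718]
eef_rot: [0.724, 0.69, 0.0, 0.0]
contact_force: [4.2, -0.1, -3.2]
opening: 0.107
finger_force: 15.0
```

```bash
python3 -m jog '[[[0,-0.0005,0.004,0,0,0],[0,-0.0004,0.004,0,0,0],[0,-0.0002,0.003,0,0,0],[0,0,0,0,0,0]]]' && python3 -m jog '[[[0,0,0.002,0,0,0],[0,0,0.001,0,0,0],[0,0,0,0,0,0]]]'
```

```text
clock: 29.85
tool_pos: [0.4797, -0.3493, 0.0609]
eef_rot: [0.724, 0.69, 0.0, 0.0]
contact_force: [5.6, 1.5, -2.4]
opening: 0.106
finger_force: 15.0
clock: 30.22
tool_pos: [0.4795, -0.3493, 0.0581]
eef_rot: [0.724, 0.69, 0.0, 0.0]
contact_force: [6.0, 0.3, -0.3]
opening: 0.106
finger_force: 15.0
```

```bash
for i in 1; do python3 -m jog '[[[0,0,0.002,0,0,0],[0,0,0,0,0,0]]]'; done;  python3 -m jog '[[[0,0,0.0015,0,0,0],[0,0,0,0,0,0]]]'; python3 -m jog '[[[0,0,0.0015,0,0,0],[0,0,0,0,0,0]]]'
```

```text
clock: 30.48
tool_pos: [0.4795, -0.3494, 0.0569]
eef_rot: [0.724, 0.69, 0.0, 0.0]
contact_force: [4.3, 2.4, 6.5]
opening: 0.105
finger_force: 15.0
clock: 30.72
tool_pos: [0.4795, -0.3494, 0.0566]
eef_rot: [0.724, 0.69, 0.0, 0.001]
contact_force: [2.1, 2.0, 16.6]
opening: 0.109
finger_force: 15.0
clock: 30.98
tool_pos: [0.4795, -0.3497, 0.0555]
eef_rot: [0.724, 0.69, 0.0, 0.001]
contact_force: [2.2, 2.4, 19.3]
opening: 0.107
finger_force: 15.0
```

```bash
python3 -m jog '[[[0,0,0,0,0,0],[0,0,0,0,0,0],[0,0,0,0,0,0],[0,0,-0.005,0,0,0],[0,0,-0.02,0,0,0],[0,0,-0.04,0,0,0],[0,0,-0.05,0,0,0],[0,-0.04,-0.04,0,0,0],[0.05,-0.03,0,0,0,0],[0.06,0,0,0,0,0],[0.06,0,0,0,0,0],[0.06,0,0,0,0,0]]]' 0.022 && python3 -m jog '[[[0.06,0,0,0,0,0],[0.06,0,0,0,0,0],[0,0,0,0,0,0]]]'
python3 - <<'E'
from h import *
T=snapshot("top");S=snapshot("side");print(get_state()["clock"])
h=cv2.cvtColor(S["frame"],cv2.COLOR_RGB2HSV);m=cv2.inRange(h,(12,110,70),(30,255,255))[265:325,280:320];v,u=np.nonzero(m);print("side",[(r+265,u[v==r].min()+280) for r in np.unique(v)][::6])
h=cv2.cvtColor(T["frame"],cv2.COLOR_RGB2HSV);m=cv2.inRange(h,(14,150,90),(30,255,255))[200:230,425:490];v,u=np.nonzero(m);print("top",u.min()+425,u.max()+425,[(c+425,v[u==c].max()+200) for c in np.unique(u)][::6])
c,s=np.cos(np.radians(-2.6)),np.sin(np.radians(-2.6));B=np.array([.4805,-.350]);
for z in(.063,.068,.073): print(z,proj(S,[*(B+.045*np.array([-s,c])),z]),proj(S,[*(B-.045*np.array([-s,c])),z]))
cv2.imwrite("pics/f1.png",np.hstack([cv2.resize(T["frame"][120:240,390:510],(400,400)),cv2.resize(S["frame"][220:380,260:420],(400,400))])[:,:,::-1])
E
```

```text
clock: 32.48
tool_pos: [0.42, -0.1147, 0.2085]
eef_rot: [0.724, 0.69, 0.0, 0.0]
contact_force: [0.9, 0.2, 0.1]
opening: 0.248
finger_force: 0.0
clock: 32.85
tool_pos: [0.4262, 0.0093, 0.2085]
eef_rot: [0.72, 0.694, 0.001, -0.001]
contact_force: [0.7, -1.0, -0.4]
opening: 0.252
finger_force: 0.0
32.95
side [(np.int64(280), np.int64(293)), (np.int64(286), np.int64(292)), (np.int64(292), np.int64(292)), (np.int64(298), np.int64(291)), (np.int64(304), np.int64(290)), (np.int64(310), np.int64(289)), (np.int64(316), np.int64(298))]
top 435 473 [(np.int64(435), np.int64(219)), (np.int64(441), np.int64(220)), (np.int64(447), np.int64(220)), (np.int64(453), np.int64(221)), (np.int64(459), np.int64(221)), (np.int64(465), np.int64(221)), (np.int64(471), np.int64(221))]
0.063 [294.14232561 280.66185668] [290.02038837 315.38351083]
0.068 [294.09767818 278.73350922] [289.9573294  313.38711905]
0.073 [294.05275162 276.79310608] [289.89383789 311.37703353]
```

View pics/f1.png

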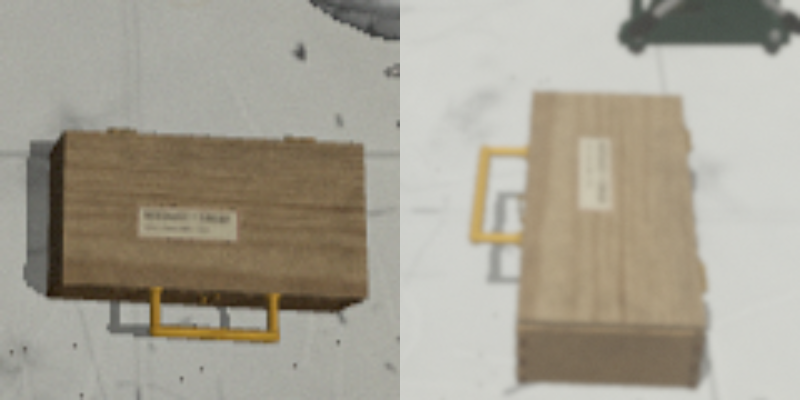

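The lid is shut: the bar now sits at side rows 280–315, where a height of 63 mm projects. It also met a firm stop on closing. The robot is clear, so I hand in.

```bash
python3 -c "
from plant import *
print(finish_job())"
```

```text
the job is handed in; nothing more can be done
None
```

The brown cork block lies flat in the larger bay and the lid is fully shut. The job was handed in at about 33 s with the robot clear of everything, but no verdict came back.

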